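# Slide the flat gauge under the platform and set the platform down on it

## Robot

A 6-joint arm with a two-finger parallel gripper is mounted at the origin on the work surface. World frame = base frame: x ahead of the robot, y to its left, z up, the work surface at z = 0. Lengths are in m, angles in rad, forces in N, time in s.
With the tool pointing down it reaches from about 0.25 to 0.775 m from the base axis. Payload 4 kg.
Tool frame: the origin (TCP) lies at the very end of the fingers, on their centre line; the grasp point (between the pads) lies 19 mm behind it; y points along the fingers, x is the direction in which the jaws open and shut, and the axes are right-handed (so a half turn about y gives the same grasp; the last joint's range is limited). The gripper opens to 94 mm and grips with 3 to 60 N. Pads are 16 mm wide; open, the fingers measure 119 mm over their backs; the gripper's body (75 mm by 177 mm) begins 78 mm behind the grasp point.
Start: joints at [-1.302, 0.087, 1.371, -0, 1.684, -0.103], TCP at [0.2, -0.512, 0.206] pointing down, gripper open.
Joint ranges: [-3.1, 3.1], [-0.76, 2.03], [0.27, 2.55], [-1.08, 4.22], [0.17, 2.65], [-2.57, 2.57]. Speed limits (rad/s): [2.79, 2.79, 3.14, 3.14, 3.14, 3.14].

## Interface

Orientations are given as [roll, pitch, yaw] about the fixed x, y, z axes, in that order (R = Rz(yaw) Ry(pitch) Rx(roll)).
In Python, from bench import robot gives the robot as it stands.
- The arm moves only by the shell command python3 -m handwheel 'ROWS' [OPENING]. ROWS is JSON, a list of rows, each an object with "delta_pos": the shift along the tool's x, y, z in mm, a list of three; "yaw": the turn about the tool's y in rad. A call has 1 to 12 rows; each row is the pose to reach, as a shift and turn from the pose commanded when the call began, along the tool's axes at that moment; what a row does not reach only later rows make up. A row lasts 1/10 s, in which the tool goes at most 50 mm and 8.59 degrees, less where a joint would pass 70% of its speed; a pose out of reach is approached as far as the arm can. A call with a gripper value outside its range is refused whole. OPENING is the closure in counts, from 0 (fully open) to 255 (shut), set as the call begins (- or left out, the last holds). The fingers move at their own pace and stop on an object; the grip force is fixed at half the most. Time passes only in rows, so rows that repeat a pose let the fingers close. It gives the time, the measured TCP pose, the force and the opening at its end, in the units of the state.
- robot.get_obs(): the state, without advancing time (a new reading comes with each control period).
- robot.snapshot(name): name is "scene" or "top" or "wrist"; returns a dict with "image" (384x512x3 uint8, red, green, blue), "fx", "fy", "cx", "cy" (pixels), "k1" (the pictures are not rectified: a ray, as slopes to the right and down, at radius r is drawn at 1 + k1 r^2 times it, then the intrinsics apply), "rvec" (rotation vector, rad) and "tvec" (3), from world to camera coordinates, as OpenCV has them. Camera axes: x right, y down, z forward; pixel columns grow to the right and rows downward; lengths in m; the calibration is good to about 2 mm. A picture is of the moment at which its call begins. There is no depth.
- robot.close_job(): hands the job in, once; it reports no verdict.
The state is a dict: "time": time; "joint_positions": joint angles; "qvel": joint speeds; "joint_torque": joint torques, N m; "tool_pos": TCP position; "ee_rot": TCP orientation; "wrist_force": force on the tool from outside, world axes, zero at the start; "wrist_torque": the same for the moment, N m; "width": finger opening in m.
Only numpy, scipy, OpenCV 4.12 (cv2) and the standard library are available. Lean on these libraries where they do the work, as an engineer would, in place of code of your own. Each camera call takes 0.05 s, during which the arm holds its last target.

## Task

Set the lifting platform to the height of the flat gauge: push the gauge plate along the shelf with your fingertips, flat and without gripping, lifting or tipping it, through the low gap under the steel platform until its nose sits square against the stop bar behind. Then press the platform down with a fingertip until it rests on the gauge, and move clear. Leave the other things on the shelf where they are.

Things in the scene. Friction and masses are not known exactly. Their poses are not given: they have to be found in the camera images.
- rig: height setter fixed to the maple shelf: two grey posts (40 mm deep along x, 24 mm wide, 62 mm tall), 124 mm apart inside, a steel platform between them, a knurled brass knob outside the +y post (reaching y = 112 mm, not needed). The floor between is the shelf. Origin on the shelf under the platform's centre; x points in under the platform to the stop bar, y across between the posts, z up
- stop (a point): middle of the face, at half height, of the steel stop bar behind the platform that the gauge's nose must meet; 40 mm along x from the rig's origin. The bar is 20 mm high and crosses the whole rig
- gauge: flat aluminium gauge plate, 100 mm long (its x) by 96 mm wide (its y) by 12 mm thick, 0.2 to 0.5 kg, lying on the shelf in front of the platform, with a dark hanging hole near its tail (-x) edge; origin at the centre of its underside, x towards its nose. When home its tail still sticks out 40 mm in front of the platform.
- gauge_nose (a point): middle of the gauge's nose edge (the edge that goes in first), half-way up its thickness; 50 mm ahead of the gauge's origin
- platform (a joint): how far the platform has been pressed down, m. At 0 its underside is 18 mm above the shelf; it starts at 0 to 0.002, rests on the 12 mm gauge at 0.006, and without a gauge would go to 0.012. It slides straight down under a push of about 4 N, has no spring, and stays where it is left
- platform_top (a point): centre of the platform's top face. The platform is a flat steel plate 40 mm deep (rig x), 121 mm wide (rig y), 10 mm thick, bridging the gap between the posts; it is the low bridge that the gauge goes under
- sleeve: chrome handle sleeve, an upright tube 34 mm across, 70 mm tall; a bystander, to be left alone; origin at its underside
- emery: slate grey emery block, 85 x 55 x 26 mm; a bystander, to be left alone; origin at its underside
- pickup: magnetic pickup tool lying flat, 175 mm long, 16 mm thick; a bystander, to be left alone; origin at its underside
- scoop: green plastic scoop, 75 x 60 x 30 mm with an 80 mm handle; a bystander, to be left alone; origin at its underside
- handle: spare curling handle: steel foot 90 x 40 mm with a black goose-neck grip, 68 mm tall; a bystander, to be left alone; origin at its underside
- jar: small clear jar with a steel cap, 54 mm across, 62 mm tall; a bystander, to be left alone; origin at its underside
- collar: brass collar lying flat, 44 mm across, 14 mm high; a bystander, to be left alone; origin at its underside
There are look-alikes about, which are no part of the job. What is meant by the gauge is not brown or orange, and is the larger of those in its own colour.

How it is judged:
On the way, in this order (a step that is already met when the one before it is completed fails the run):
1. the gauge is fully in, its nose square against the stop bar (x of gauge_nose in the frame of rig between 0.036 and 0.043 m and angle between the x axis of gauge and the x axis of rig, either way round below 0.08 rad), for 0.2 s.
2. the platform is pressed down onto the gauge (value of joint platform between 0.0045 and 0.0075 m), for 0.2 s.
At the end, for the whole second after the job is handed in: The gauge lies flat and still under the platform, the middle of its nose within 4 mm of the stop bar and its sides within 0.08 rad of the rig's x; the platform rests on it (joint between 0.0045 and 0.0075) (all of step 1 and all of step 2 and height (world z) of gauge below 0.003 m and angle between gauge's own z axis and vertical below 0.05 rad and linear speed of gauge below 0.01 m/s and velocity of joint platform below 0.005 m/s); the robot touches nothing.
It fails at once if the gauge is lifted (over 6 mm) (height (world z) of gauge above 0.006 m).
It fails at once if the gauge is tipped (over 0.1 rad) (angle between gauge's own z axis and vertical above 0.1 rad).
It fails at once if the platform is pressed down before the gauge is in (value of joint platform above 0.0045 m and x of gauge_nose in the frame of rig below 0.03 m).
It fails at once if a bystander is moved by more than 15 mm (distance of any of sleeve, emery, pickup, scoop, handle, jar, collar from where it was at the start of the episode above 0.015 m).
It also fails if it takes over 67 s, if anything falls off the work surface, if the arm or the gripper's body presses on something with over 40 N, if the wrist force passes 120 N, or if a joint passes its speed limit or range.

## Working session

There is one attempt and no reset: what is moved stays moved. The work goes in short steps, Python scripts to look and compute and a shell command to move; the robot and the scene stay as the last step left them, time stands still between calls to the robot, and variables do not carry over. Pictures are saved under pics/ and viewed, and the job is handed in when it is done.

```bash
mkdir -p pics; ls
cat > h.py <<'E'
import numpy as np, cv2, json
from bench import robot
def snap(name,fn):
    s=robot.snapshot(name); im=np.asarray(s["image"])
    cv2.imwrite(f"pics/{fn}.png",im[:,:,::-1]); np.save(f"pics/{fn}.npy",im)
    json.dump({k:np.asarray(s[k]).tolist() for k in s if k!="image"},open(f"pics/{fn}.json","w")); return s
def load(fn):
    s=json.load(open(f"pics/{fn}.json")); s["image"]=np.load(f"pics/{fn}.npy"); return s
def KD(s): return np.array([[s["fx"],0,s["cx"]],[0,s["fy"],s["cy"]],[0,0,1.]]),np.array([s["k1"],0,0,0,0.])
def ray(s,px):
    K,D=KD(s); u=cv2.undistortPointsIter(np.array(px,float).reshape(-1,1,2),K,D,None,None,(3,100,1e-12))[:,0]
    R=cv2.Rodrigues(np.array(s["rvec"],float))[0]; t=np.array(s["tvec"],float).ravel()
    return -R.T@t, np.c_[u,np.ones(len(u))]@R
def onz(s,px,z):
    c,d=ray(s,px); return c+d*((z-c[2])/d[:,2])[:,None]
def proj(s,P):
    K,D=KD(s); return cv2.projectPoints(np.array(P,float).reshape(-1,1,3),np.array(s["rvec"],float),np.array(s["tvec"],float),K,D)[0][:,0]
E
python3 - <<'E'
from h import *
for n in ("scene","top","wrist"): s=snap(n,n+"0")
o=robot.get_obs(); print({k:np.round(o[k],3).tolist() for k in o})
for n in ("scene","top","wrist"):
    s=load(n+"0"); print(n,s["fx"],s["k1"],ray(s,[[256,192]]))
E
```

```text
pics
{'time': 0.15, 'joint_positions': [-1.302, 0.088, 1.372, 0.0, 1.684, -0.103], 'qvel': [-0.001, -0.002, -0.006, -0.001, -0.001, 0.001], 'joint_torque': [0.002, -34.064, -30.279, 0.072, 0.031, -0.0], 'tool_pos': [0.2, -0.512, 0.205], 'ee_rot': [-1.571, 0.002, -1.199], 'wrist_force': [0.211, 0.223, -0.541], 'wrist_torque': [-0.003, -0.024, 0.063], 'width': 0.094}
scene 349.37325183720634 -0.0029877109047835083 (array([ 1.09053669, -0.35431212,  0.60877434]), array([[-0.62760469,  0.44372522, -0.63977546]]))
top 469.7287646423217 0.06082705863318426 (array([0.40041876, 0.04192695, 1.27408681]), array([[ 1.18488295e-01,  4.76719893e-04, -9.92989038e-01]]))
wrist 271.53168686977506 0.008121941610677908 (array([ 0.2606706 , -0.48807715,  0.3838715 ]), array([[-0.22936224, -0.07022592, -0.97103228]]))
```

View pics/scene0.png

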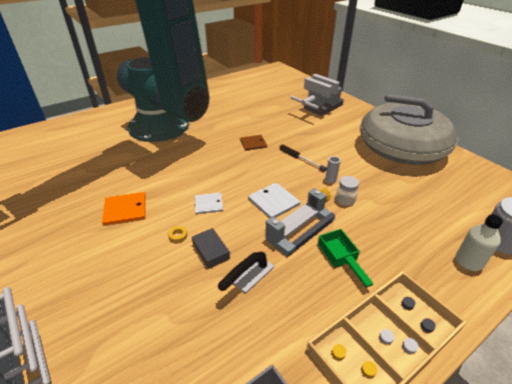

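View pics/top0.png

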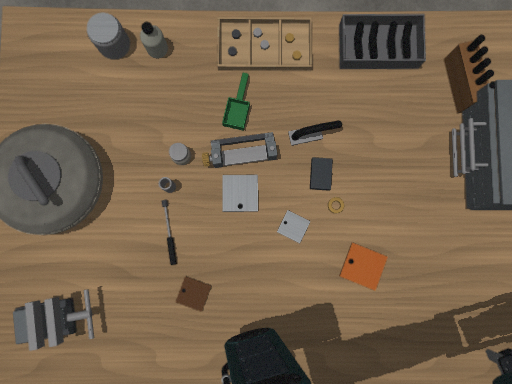

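View pics/wrist0.png

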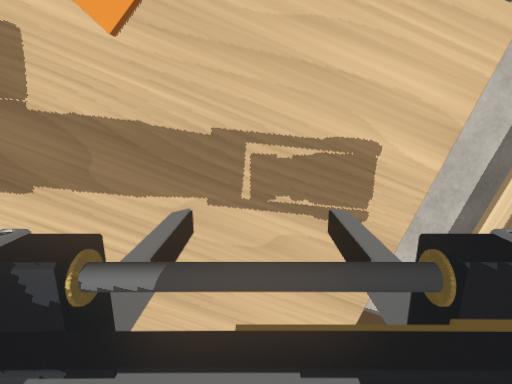

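Four hole-drilled plates show in the top view: grey-white (240,193), a smaller grey-white (293,226), brown (194,293) and orange (363,266). The larger grey-white one at (240,193) fits the gauge: it isn't brown or orange, it is the larger of its colour, and it lies in front of the rig at (243,152). I'll confirm that in a crop and measure it.

Run:
```python
from h import *
s=load("top0"); im=s["image"][:,:,::-1]
cv2.imwrite("pics/crop0.png",cv2.resize(im[120:250,150:330],None,fx=4.4,fy=4.4,interpolation=cv2.INTER_CUBIC))
hsv=cv2.cvtColor(im.copy(),cv2.COLOR_BGR2HSV)
m=((hsv[...,1]<45)&(hsv[...,2]>130)).astype(np.uint8)
n,l,st,c=cv2.connectedComponentsWithStats(m)
for i in range(1,n):
    x,y,w,h,a=st[i]
    if 100<a<5000 and 180<c[i][0]<330 and 100<c[i][1]<260:
        ct=max(cv2.findContours((l==i).astype(np.uint8),0,1)[0],key=cv2.contourArea)
        b=cv2.boxPoints(cv2.minAreaRect(ct)); P=onz(s,b,0.012)
        print(a,c[i].round(1),b.round(1).tolist(),P[:,:2].round(4).tolist(),np.linalg.norm(np.diff(P,axis=0),axis=1).round(4))
```

```text
552 [245.  154.7] [[223.10000610351562, 150.3000030517578], [264.8999938964844, 144.60000610351562], [266.70001220703125, 158.5], [225.0, 164.1999969482422]] [[0.6652, 0.1329], [0.6817, 0.019], [0.6432, 0.0137], [0.6268, 0.1272]] [0.1151 0.0389 0.1147]
1234 [239.7 192.3] [[222.0, 175.0], [257.0, 175.0], [257.0, 210.0], [222.0, 210.0]] [[0.597, 0.1351], [0.5975, 0.0401], [0.5022, 0.0396], [0.5017, 0.1338]] [0.095  0.0953 0.0942]
601 [293.4 226.2] [[276.3999938964844, 231.1999969482422], [287.20001220703125, 209.60000610351562], [310.0, 221.0], [299.20001220703125, 242.60000610351562]] [[0.4455, -0.0127], [0.5037, -0.0418], [0.4733, -0.103], [0.4155, -0.0736]] [0.065  0.0683 0.0649]
```

View pics/crop0.png

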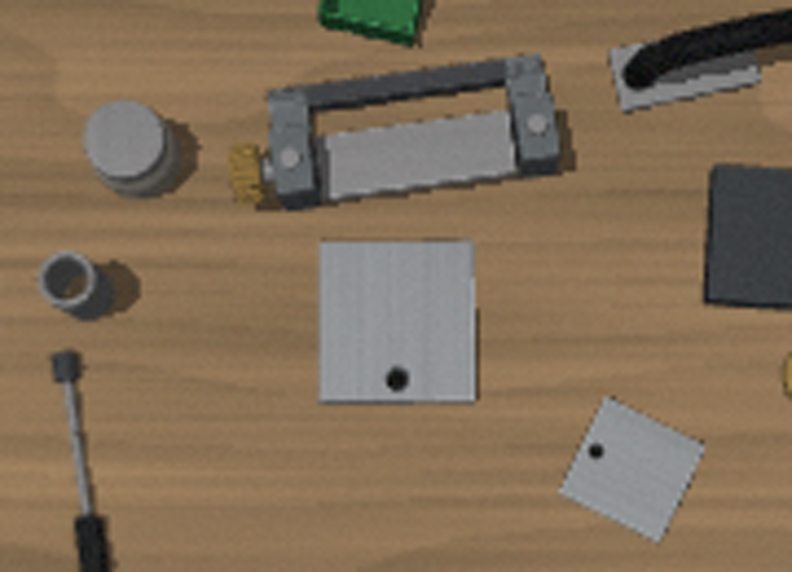

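The crop confirms it. The larger grey-white plate measures about 95 x 98 mm, with its hole on the robot side, at crop (397,378). The small one is only 65 mm. Next I'll get the rig pose from the post tops and platform, plus the bystander positions.

Run:
```python
from h import *
s=load("top0")
f=lambda p:[[150+x/4.4-.4,120+y/4.4-.4] for x,y in p]
a=onz(s,f([(290,157),(536,124)]),.063); d=a[0]-a[1]; print("posts",a.round(4),np.linalg.norm(d).round(4),np.arctan2(-d[0],d[1]).round(4),a.mean(0).round(4))
b=[[223.1,150.3],[264.9,144.6],[266.7,158.5],[225,164.2]]
P=onz(s,b,.027);print("plat",P.mean(0).round(4),[np.linalg.norm(P[i]-P[i-1]).round(4) for i in range(4)])
v=P[0]+P[3]-P[1]-P[2];print(np.arctan2(-v[0],v[1]))
# post outer corners left: front/back
G=onz(s,[[222,175],[257,175],[257.5,210.5],[222,210.5]],.012);print("gauge",G.mean(0).round(4))
print("others jar,sleeve,pickup tip,small",onz(s,[[180,153],[167,185],[166,202],[172,262]],.02)[:,:2].round(3).tolist())
# scene-view check
t=load("scene0"); print(proj(t,[[*G.mean(0)[:2],.012],[*P.mean(0)[:2],.027]]).round(1))
im=t["image"][:,:,::-1]; cv2.imwrite("pics/crop1.png",cv2.resize(im[160:270,230:370],None,fx=5.4,fy=5.4,interpolation=cv2.INTER_CUBIC))
```

```text
posts [[0.6411 0.1489 0.063 ]
 [0.662  0.0027 0.063 ]] 0.1478 0.1419 [0.6515 0.0758 0.063 ]
plat [0.6512 0.0729 0.027 ] [np.float64(0.0384), np.float64(0.1139), np.float64(0.0384), np.float64(0.1133)]
0.14411731777247255
gauge [0.5489 0.0868 0.012 ]
others jar,sleeve,pickup tip,small [[0.655, 0.249], [0.568, 0.281], [0.522, 0.283], [0.363, 0.262]]
[[274.1 196.9]
 [295.6 217. ]]
```

View pics/crop1.png

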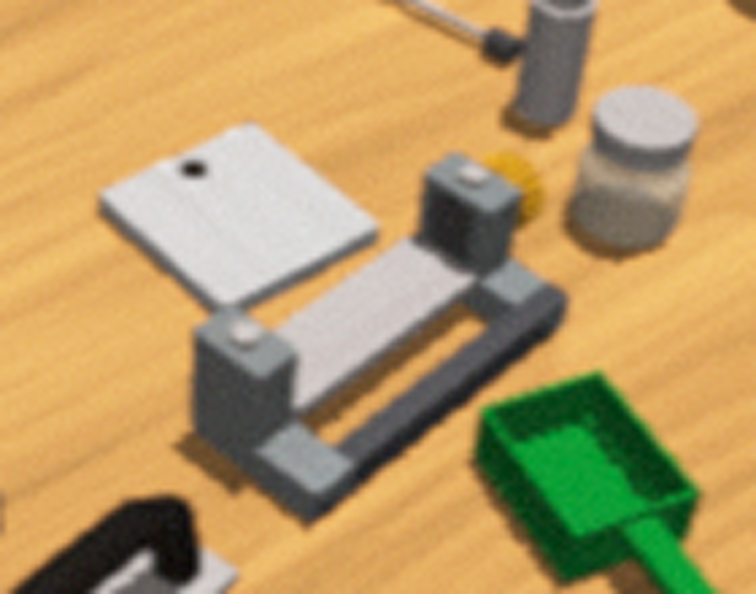

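The posts come out 148 mm apart (148 expected), so the rig origin is about (0.6515, 0.0755) with yaw 0.143. The gauge centre is (0.549, 0.087) with yaw about 0. In the rig frame that is 26 mm to the +y side and turned -0.143.

Plan:
1. Push the +y side with both fingertips, jaws along rig x, to square it up and centre it.
2. Push the tail straight in.

```bash
python3 -m handwheel '[{"delta_pos":[-40,0,45],"yaw":-0.1},{"delta_pos":[-75,0,80],"yaw":-0.2},{"delta_pos":[-105,0,115],"yaw":-0.3},{"delta_pos":[-135,0,150],"yaw":-0.4},{"delta_pos":[-170,0,185],"yaw":-0.5},{"delta_pos":[-200,0,220],"yaw":-0.6},{"delta_pos":[-230,0,250],"yaw":-0.65},{"delta_pos":[-254,0,280],"yaw":-0.67},{"delta_pos":[-254,0,280],"yaw":-0.67},{"delta_pos":[-254,0,280],"yaw":-0.67}]' 120
cat > st.py <<'E'
from h import *
from scipy.spatial.transform import Rotation as Ro
import sys
O=np.array([.6515,.0755]);A=.143
o=robot.get_obs(); p=o["tool_pos"]; R=Ro.from_euler("xyz",o["ee_rot"]).as_matrix()
psi=np.arctan2(R[1,0],R[0,0]); c,s=np.cos(A),np.sin(A); d=p[:2]-O
print("t",o["time"],"tcp",np.round(p,4),"psi",round(psi,4),"rel",round(psi-A,4),"rig xy",np.round([c*d[0]+s*d[1],-s*d[0]+c*d[1]],4),"w",round(float(o["width"]),4),"F",np.round(o["wrist_force"],1),"q",np.round(o["joint_positions"],2))
if len(sys.argv)>4:   # target rig x,y z, rel yaw -> delta in tool axes
    x,y,z,r=map(float,sys.argv[1:5]); T=np.r_[O+[c*x-s*y,s*x+c*y],z]
    print("delta mm",(R.T@(T-p)*1e3).round(1),"yaw",round(-(r-(psi-A)),4))
E
python3 st.py -.10 .105 .1 0
```

```text
time: 1.15
tool_pos: [0.3684, -0.1736, 0.2053]
ee_rot: [-1.572, 0.0, -0.527]
wrist_force: [-0.1, -0.5, 0.7]
width: 0.0497
t 1.15 tcp [ 0.3684 -0.1736  0.2053] psi -0.5268 rel -0.6698 rig xy [-0.3157 -0.2062] w 0.0497 F [-0.1 -0.5  0.7] q [-0.58 -0.24  1.67 -0.    1.7  -0.05]
delta mm [-24.1 105.  378. ] yaw -0.6698
```

```bash
python3 -m handwheel '[{"delta_pos":[-3,5,45],"yaw":-0.1},{"delta_pos":[-6,15,90],"yaw":-0.2},{"delta_pos":[-9,25,135],"yaw":-0.3},{"delta_pos":[-12,35,180],"yaw":-0.4},{"delta_pos":[-15,45,225],"yaw":-0.5},{"delta_pos":[-18,55,270],"yaw":-0.6},{"delta_pos":[-20,70,310],"yaw":-0.67},{"delta_pos":[-22,85,345],"yaw":-0.67},{"delta_pos":[-24,105,378],"yaw":-0.67},{"delta_pos":[-24,105,378],"yaw":-0.67},{"delta_pos":[-24,105,378],"yaw":-0.67}]'
python3 - <<'E'
from h import *
for n in ("scene","top","wrist"): snap(n,n+"1")
im=[load(n+"1")["image"][:,:,::-1] for n in ("scene","wrist")]
cv2.imwrite("pics/both1.png",cv2.resize(np.hstack(im),(800,300),interpolation=cv2.INTER_AREA))
E
python3 st.py -.10 .105 .004 0
```

```text
time: 2.25
tool_pos: [0.5384, 0.1627, 0.0992]
ee_rot: [-1.572, 0.003, 0.14]
wrist_force: [-1.0, 0.1, 0.7]
width: 0.0496
t 2.4 tcp [0.5391 0.1626 0.1015] psi 0.1385 rel -0.0045 rig xy [-0.0989  0.1022] w 0.0496 F [-0.2 -0.8  0.2] q [ 0.19  0.16  1.5  -0.    1.48  0.05]
delta mm [-1.3 97.5  2.8] yaw -0.0045
```

View pics/both1.png

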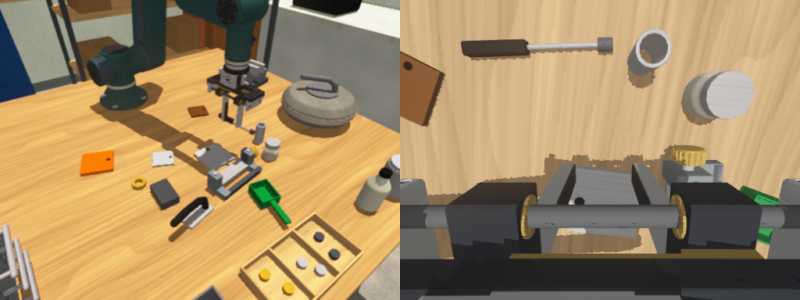

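View pics/wrist1.png

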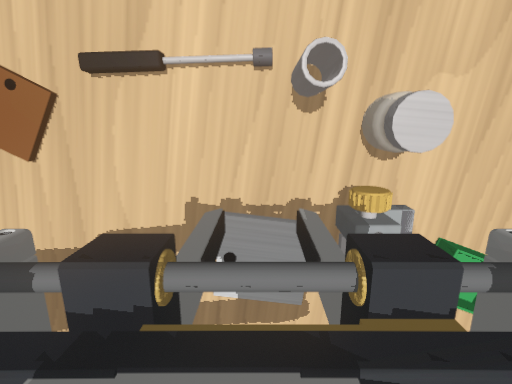

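The wrist view shows the finger tips at about (205,212) and (315,212), with the gauge behind them and its +y edge near row 215. Before descending I'll check the edge numerically in this view.

Run:
```python
from h import *
s=load("wrist1")
print("gauge +y edge, px on z=.012:",onz(s,[[226,215],[298,222]],.012).round(4).tolist())
print("TCP now",proj(s,[[.5391,.1626,.1015]]).round(1),"TCP at floor",proj(s,[[.5391,.1626,.004],[.540,.1547,.004]]).round(1), "gauge corners pred",proj(s,[[.499,.135,.012],[.599,.135,.012]]).round(1))
im=s["image"][:,:,::-1];cv2.imwrite("pics/crop2.png",cv2.resize(im[190:310,180:420],None,fx=3.3,fy=3.3))
```

```text
gauge +y edge, px on z=.012: [[0.5078, 0.1327, 0.012], [0.5831, 0.1355, 0.012]]
TCP now [[259.8 221.9]] TCP at floor [[259.9 189.6]
 [259.7 196.9]] gauge corners pred [[217.8 211.8]
 [312.8 224.4]]
```

View pics/crop2.png

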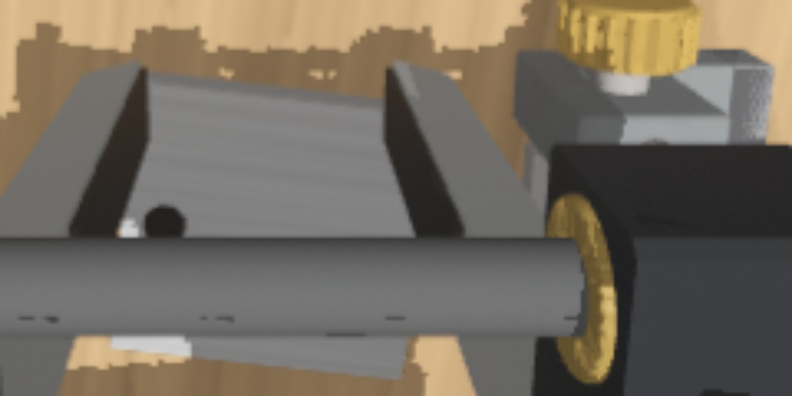

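The edge lands at y = 0.133–0.135, matching the top view. I'll descend 25 mm clear of it.

```bash
python3 -m handwheel '[{"delta_pos":[-1,20,3],"yaw":0},{"delta_pos":[-1,40,3],"yaw":0},{"delta_pos":[-1,60,3],"yaw":0},{"delta_pos":[-1,75,3],"yaw":0},{"delta_pos":[-1,88,3],"yaw":0},{"delta_pos":[-1,96,3],"yaw":0},{"delta_pos":[-1,96,3],"yaw":0},{"delta_pos":[-1,96,3],"yaw":0}]'; python3 st.py -.10 .056 .005 0
```

```text
time: 3.2
tool_pos: [0.5376, 0.1672, 0.005]
ee_rot: [-1.571, -0.001, 0.141]
wrist_force: [0.1, 0.6, 0.2]
width: 0.0496
t 3.2 tcp [0.5376 0.1672 0.005 ] psi 0.1409 rel -0.0021 rig xy [-0.0997  0.107 ] w 0.0496 F [0.1 0.6 0.2] q [ 0.2   0.24  1.61 -0.    1.29  0.06]
delta mm [ -0.2   0.  -51. ] yaw -0.0021
```

```bash
python3 -m handwheel '[{"delta_pos":[0,0,-6],"yaw":0},{"delta_pos":[0,0,-12],"yaw":0},{"delta_pos":[0,0,-17],"yaw":0},{"delta_pos":[0,0,-22],"yaw":0},{"delta_pos":[0,0,-26],"yaw":0},{"delta_pos":[0,0,-30],"yaw":0},{"delta_pos":[0,0,-34],"yaw":0},{"delta_pos":[0,0,-38],"yaw":0},{"delta_pos":[0,0,-42],"yaw":0},{"delta_pos":[0,0,-45],"yaw":0},{"delta_pos":[0,0,-45],"yaw":0}]'; python3 st.py -.10 .056 .005 0
python3 - <<'E'
from h import *
for n in ("scene","top","wrist"): snap(n,n+"2")
im=load("scene2")["image"][:,:,::-1]; a=cv2.resize(im[100:280,200:400],(440,396))
b=cv2.resize(load("top2")["image"][120:250,170:330,::-1],(360,292))
c=np.zeros((396,800,3),np.uint8);c[:,:440]=a;c[:292,440:]=b
cv2.imwrite("pics/both2.png",c)
E
```

```text
time: 4.3
tool_pos: [0.5441, 0.122, 0.0046]
ee_rot: [-1.572, -0.001, 0.141]
wrist_force: [-1.0, 1.7, 2.0]
width: 0.0498
t 4.3 tcp [0.5441 0.122  0.0046] psi 0.1409 rel -0.0021 rig xy [-0.0997  0.0613] w 0.0498 F [-1.   1.7  2. ] q [ 0.12  0.23  1.62 -0.    1.29 -0.02]
delta mm [-0.3 -0.4 -5.3] yaw -0.0021
```

View pics/both2.png

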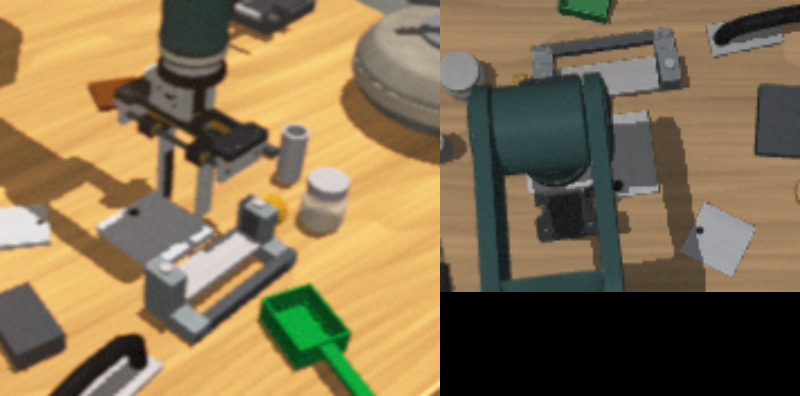

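View pics/wrist2.png

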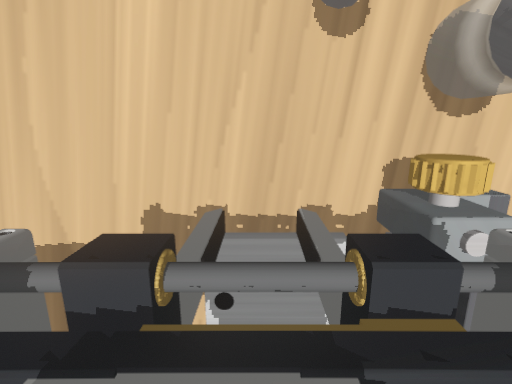

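The gauge's side now lies flat along both fingertips and runs parallel to the rig in the scene crop. I'll push the remaining 5 mm, then back off and rise.

```bash
python3 -m handwheel '[{"delta_pos":[0,0,-2],"yaw":0},{"delta_pos":[0,0,-4],"yaw":0},{"delta_pos":[0,0,-5],"yaw":0},{"delta_pos":[0,0,-5],"yaw":0},{"delta_pos":[0,0,5],"yaw":0},{"delta_pos":[0,0,25],"yaw":0},{"delta_pos":[0,-30,30],"yaw":0},{"delta_pos":[0,-80,30],"yaw":0},{"delta_pos":[-40,-100,20],"yaw":0},{"delta_pos":[-80,-100,0],"yaw":0},{"delta_pos":[-120,-100,-30],"yaw":0},{"delta_pos":[-120,-100,-60],"yaw":0}]'
python3 - <<'E'
from h import *
for n in ("scene","top","wrist"): snap(n,n+"3")
im=load("scene3")["image"][:,:,::-1]; a=cv2.resize(im[150:280,220:380],(440,358),interpolation=cv2.INTER_CUBIC)
b=cv2.resize(load("top3")["image"][120:250,170:330,::-1],(360,292))
c=np.zeros((396,800,3),np.uint8);c[:358,:440]=a;c[:292,440:]=b
cv2.imwrite("pics/both3.png",c)
E
python3 st.py -.19 0 .1 -1.571
```

```text
time: 5.65
tool_pos: [0.4274, 0.0456, 0.1028]
ee_rot: [-1.572, 0.005, 0.143]
wrist_force: [0.8, 0.2, -0.0]
width: 0.0497
t 5.8 tcp [0.4325 0.0452 0.1044] psi 0.1379 rel -0.0051 rig xy [-0.2211  0.0012] w 0.0497 F [0.3 0.6 1.1] q [-0.03 -0.13  1.79 -0.    1.49 -0.16]
delta mm [31.1  4.4 -1. ] yaw 1.5659
```

View pics/both3.png

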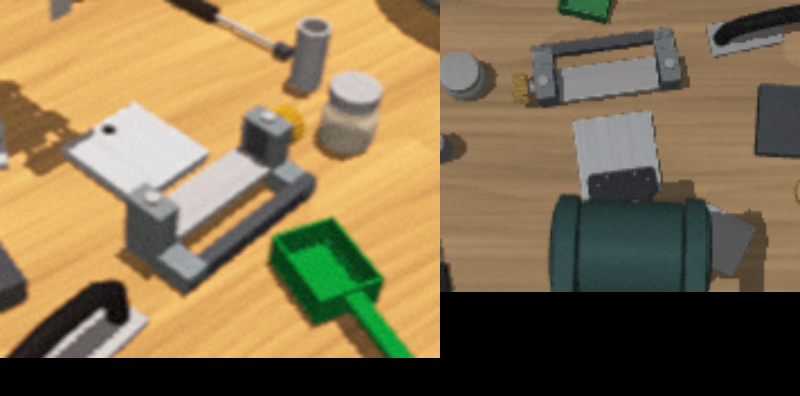

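View pics/wrist3.png

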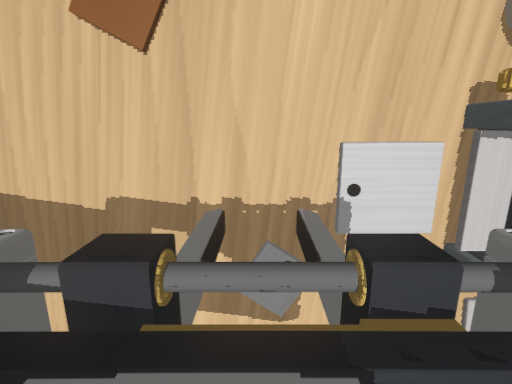

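The gauge is now square to the rig and centred. It lies fully in view in the wrist picture, with corners around (339,143) to (435,233). I'll measure it in both views.

Run:
```python
from h import *
O=np.array([.6515,.0755]);A=.143;c,sn=np.cos(A),np.sin(A);M=np.array([[c,sn],[-sn,c]])
for n,z,roi in(("wrist3",.012,(320,130,450,245)),("top3",.012,(215,165,270,205))):
    s=load(n);im=s["image"][:,:,::-1].copy();hsv=cv2.cvtColor(im,cv2.COLOR_BGR2HSV)
    m=((hsv[...,1]<45)&(hsv[...,2]>125)).astype(np.uint8);k=np.zeros_like(m);x0,y0,x1,y1=roi;k[y0:y1,x0:x1]=1;m*=k
    ct=max(cv2.findContours(m,0,1)[0],key=cv2.contourArea)
    b=cv2.boxPoints(cv2.minAreaRect(ct));P=onz(s,b,z)[:,:2]
    print(n,b.round(1).tolist(),"rig",((P-O)@M.T).round(4).tolist(),"c",((P.mean(0)-O)@M.T).round(4),"edges",np.linalg.norm(P-np.roll(P,1,0),axis=1).round(4),"ang",[round(float(np.arctan2(*(P[i]-P[i-1])[::-1])),3) for i in range(4)])
s=load("top3")
im=s["image"][:,:,::-1];cv2.imwrite("pics/crop3.png",cv2.resize(im[125:205,195:285],None,fx=7,fy=7,interpolation=cv2.INTER_CUBIC))
```

```text
wrist3 [[338.0, 142.0], [444.0, 142.0], [444.0, 233.0], [338.0, 233.0]] rig [[-0.1446, 0.0487], [-0.0406, 0.048], [-0.0264, -0.0476], [-0.1388, -0.0472]] c [-0.0876  0.0005] edges [0.0961 0.104  0.0967 0.1125] ang [1.774, 0.137, -1.28, -3.002]
top3 [[228.3000030517578, 173.5], [263.1000061035156, 168.6999969482422], [267.3999938964844, 199.89999389648438], [232.60000610351562, 204.6999969482422]] rig [[-0.0436, 0.0491], [-0.0436, -0.0463], [-0.1298, -0.0458], [-0.1296, 0.0489]] c [-0.0867  0.0015] edges [0.086  0.0955 0.0862 0.0948] ang [0.146, -1.428, -3.004, 1.712]
```

View pics/crop3.png

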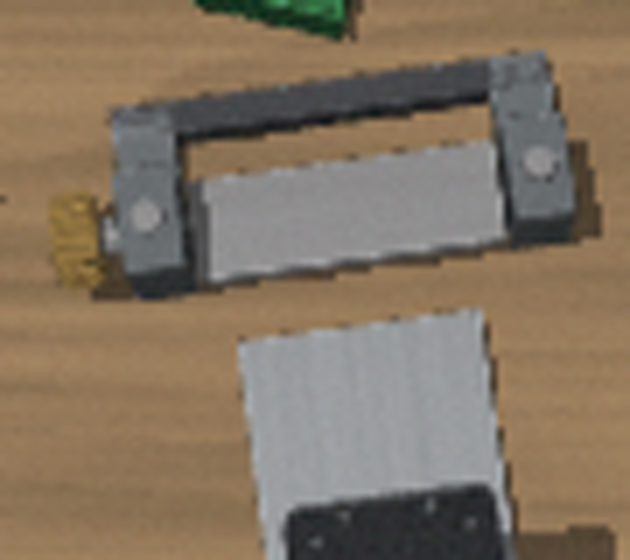

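The gauge centre is within 1.5 mm of the rig axis, its angle within 0.01 rad, and its nose at rig x ≈ -0.044. Now I'll turn the jaws to lie along rig y, behind the tail.

```bash
python3 -m handwheel '[{"delta_pos":[3,0,0],"yaw":0.14},{"delta_pos":[6,0,0],"yaw":0.28},{"delta_pos":[9,0,0],"yaw":0.42},{"delta_pos":[12,0,0],"yaw":0.56},{"delta_pos":[15,0,0],"yaw":0.7},{"delta_pos":[18,0,0],"yaw":0.84},{"delta_pos":[20,0,0],"yaw":0.98},{"delta_pos":[22,0,0],"yaw":1.12},{"delta_pos":[26,0,0],"yaw":1.26},{"delta_pos":[31,0,0],"yaw":1.4},{"delta_pos":[31,0,-1],"yaw":1.5},{"delta_pos":[31,0,-1],"yaw":1.571}]';  python3 st.py -.19 0.001 .005 -1.571
python3 - <<'E'
from h import *
s=snap("wrist","wrist4")
E
```

```text
time: 7.0
tool_pos: [0.4642, 0.0507, 0.1041]
ee_rot: [-1.572, -0.0, -1.432]
wrist_force: [0.1, -0.0, -0.3]
width: 0.0497
t 7.0 tcp [0.4642 0.0507 0.1041] psi -1.4324 rel -1.5754 rig xy [-0.1889  0.0021] w 0.0497 F [ 0.1 -0.  -0.3] q [-0.01 -0.05  1.72 -0.    1.48  1.42]
delta mm [ 1.1 99.1 -1. ] yaw -0.0044
```

View pics/wrist4.png

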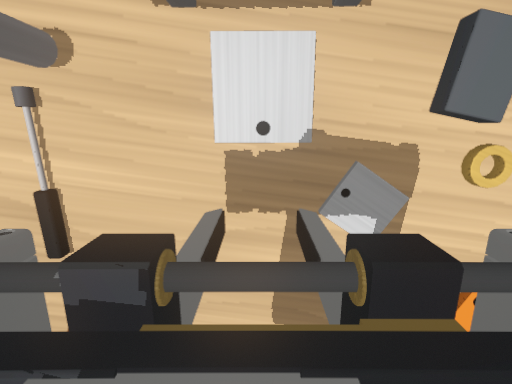

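The gauge tail edge (row 143) is well ahead of the fingertips (row 212). The small look-alike at (363,198) is clear of the right finger. Descending.

```bash
python3 -m handwheel '[{"delta_pos":[1,25,-1],"yaw":0},{"delta_pos":[1,50,-1],"yaw":0},{"delta_pos":[1,70,-1],"yaw":0},{"delta_pos":[1,85,-1],"yaw":-0.004},{"delta_pos":[1,99,-1],"yaw":-0.004},{"delta_pos":[1,99,-1],"yaw":-0.004},{"delta_pos":[1,99,-1],"yaw":-0.004}]';  python3 st.py -.068 0.001 .005 -1.571; python3 -m handwheel '[{"delta_pos":[0,0,8],"yaw":0},{"delta_pos":[0,0,16],"yaw":0},{"delta_pos":[0,0,24],"yaw":0},{"delta_pos":[0,0,30],"yaw":0},{"delta_pos":[0,0,36],"yaw":0},{"delta_pos":[0,0,42],"yaw":0},{"delta_pos":[0,0,48],"yaw":0},{"delta_pos":[0,0,54],"yaw":0},{"delta_pos":[0,0,60],"yaw":0},{"delta_pos":[0,0,66],"yaw":0},{"delta_pos":[0,0,70],"yaw":0},{"delta_pos":[0,0,70],"yaw":0}]';  python3 st.py -.068 0.001 .005 -1.571
python3 - <<'E'
from h import *
for n in ("scene","wrist"): snap(n,n+"5")
im=load("scene5")["image"][:,:,::-1]; a=cv2.resize(im[150:270,220:380],(480,360),interpolation=cv2.INTER_CUBIC)
b=cv2.resize(load("wrist5")["image"][:,:,::-1],(320,240))
c=np.zeros((360,800,3),np.uint8);c[:,:480]=a;c[:240,480:]=b
cv2.imwrite("pics/both5.png",c)
E
```

```text
time: 7.75
tool_pos: [0.4631, 0.0491, 0.0054]
ee_rot: [-1.572, -0.0, -1.425]
wrist_force: [-0.1, 0.2, 0.7]
width: 0.0498
t 7.75 tcp [0.4631 0.0491 0.0054] psi -1.4245 rel -1.5675 rig xy [-0.1902  0.0008] w 0.0498 F [-0.1  0.2  0.7] q [-0.02  0.03  1.84 -0.    1.27  1.41]
delta mm [  0.2   0.3 122.2] yaw 0.0035
time: 8.95
tool_pos: [0.532, 0.0587, 0.0053]
ee_rot: [-1.572, -0.0, -1.426]
wrist_force: [-3.3, -0.6, 3.4]
width: 0.0502
t 8.95 tcp [0.532  0.0587 0.0053] psi -1.4259 rel -1.5689 rig xy [-0.1207  0.0004] w 0.0502 F [-3.3 -0.6  3.4] q [ 0.    0.18  1.67 -0.    1.29  1.43]
delta mm [-0.5  0.2 52.7] yaw 0.0021
```

View pics/both5.png

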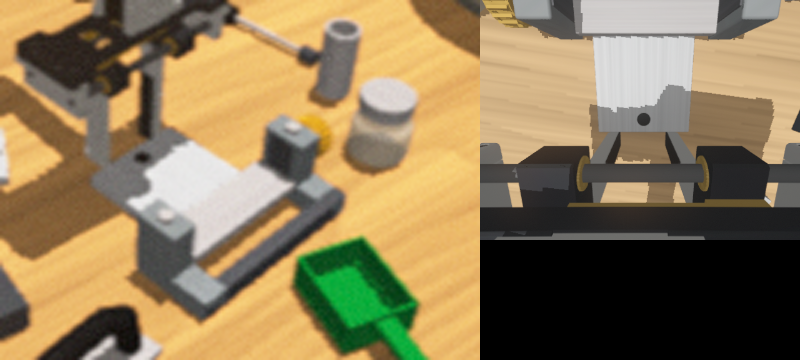

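The gauge is going under the platform square and centred, with its nose at about -0.013 in the rig frame. Pushing on.

```bash
python3 -m handwheel '[{"delta_pos":[0,0,6],"yaw":0},{"delta_pos":[0,0,12],"yaw":0},{"delta_pos":[0,0,18],"yaw":0},{"delta_pos":[0,0,24],"yaw":0},{"delta_pos":[0,0,30],"yaw":0},{"delta_pos":[0,0,36],"yaw":0},{"delta_pos":[0,0,40],"yaw":0},{"delta_pos":[0,0,44],"yaw":0},{"delta_pos":[0,0,47],"yaw":0},{"delta_pos":[0,0,48],"yaw":0},{"delta_pos":[0,0,48],"yaw":0}]';  python3 st.py -.068 0.001 .005 -1.571; python3 -m handwheel '[{"delta_pos":[0,0,1],"yaw":0},{"delta_pos":[0,0,2],"yaw":0},{"delta_pos":[0,0,2],"yaw":0}]';  python3 st.py -.068 0.001 .005 -1.571
```

```text
time: 10.15
tool_pos: [0.5802, 0.0657, 0.0054]
ee_rot: [-1.57, -0.0, -1.426]
wrist_force: [-0.2, -1.2, -0.8]
width: 0.0498
t 10.15 tcp [0.5802 0.0657 0.0054] psi -1.426 rel -1.569 rig xy [-0.072   0.0004] w 0.0498 F [-0.2 -1.2 -0.8] q [0.02 0.28 1.55 0.   1.31 1.44]
delta mm [-0.5  0.4  4. ] yaw 0.002
time: 10.45
tool_pos: [0.5818, 0.0659, 0.0055]
ee_rot: [-1.571, -0.0, -1.426]
wrist_force: [-3.2, -0.5, -0.2]
width: 0.0497
t 10.45 tcp [0.5818 0.0659 0.0055] psi -1.426 rel -1.569 rig xy [-0.0704  0.0005] w 0.0497 F [-3.2 -0.5 -0.2] q [ 0.02  0.29  1.55 -0.    1.31  1.44]
delta mm [-0.5  0.5  2.4] yaw 0.002
```

```bash
python3 -m handwheel '[{"delta_pos":[0,0,1],"yaw":0},{"delta_pos":[0,0,2],"yaw":0},{"delta_pos":[0,0,2],"yaw":0}]';  python3 st.py -.068 0.001 .005 -1.571;python3 -m handwheel '[{"delta_pos":[0,0,0.5],"yaw":0},{"delta_pos":[0,0,1],"yaw":0},{"delta_pos":[0,0,1],"yaw":0}]';  python3 st.py -.068 0.001 .005 -1.571
```

```text
time: 10.75
tool_pos: [0.5839, 0.0662, 0.0055]
ee_rot: [-1.57, -0.0, -1.426]
wrist_force: [-1.8, 0.1, -1.4]
width: 0.0494
t 10.75 tcp [0.5839 0.0662 0.0055] psi -1.426 rel -1.569 rig xy [-0.0682  0.0005] w 0.0494 F [-1.8  0.1 -1.4] q [ 0.02  0.29  1.54 -0.    1.31  1.44]
delta mm [-0.5  0.5  0.2] yaw 0.002
time: 11.05
tool_pos: [0.5846, 0.0663, 0.0055]
ee_rot: [-1.571, -0.0, -1.426]
wrist_force: [-2.0, 0.1, 0.1]
width: 0.05
t 11.05 tcp [0.5846 0.0663 0.0055] psi -1.426 rel -1.569 rig xy [-0.0675  0.0004] w 0.05 F [-2.   0.1  0.1] q [ 0.02  0.29  1.54 -0.    1.31  1.44]
delta mm [-0.6  0.5 -0.5] yaw 0.002
```

No stop force yet, so I'll creep on in small steps until contact shows.

```bash
for i in 1 2; do python3 -m handwheel '[{"delta_pos":[0,0,0.5],"yaw":0},{"delta_pos":[0,0,1],"yaw":0},{"delta_pos":[0,0,1],"yaw":0}]' | grep -E "pos|force"; done;  python3 st.py -.068 0.001 .005 -1.571
python3 - <<'E'
from h import *
for n in ("scene","wrist"): snap(n,n+"6")
im=load("scene6")["image"][:,:,::-1]; a=cv2.resize(im[170:260,250:370],(480,360),interpolation=cv2.INTER_CUBIC)
b=cv2.resize(load("wrist6")["image"][:,:,::-1],(320,240))
c=np.zeros((360,800,3),np.uint8);c[:,:480]=a;c[:240,480:]=b
cv2.imwrite("pics/both6.png",c)
E
```

```text
tool_pos: [0.5846, 0.0663, 0.0055]
wrist_force: [-6.0, -0.8, 3.2]
tool_pos: [0.5846, 0.0664, 0.0054]
wrist_force: [-7.5, -0.6, 4.8]
t 11.65 tcp [0.5846 0.0664 0.0054] psi -1.4259 rel -1.5689 rig xy [-0.0675  0.0005] w 0.0497 F [-7.5 -0.6  4.8] q [ 0.02  0.29  1.54 -0.    1.31  1.44]
delta mm [-0.5  0.4 -0.5] yaw 0.0021
```

View pics/both6.png

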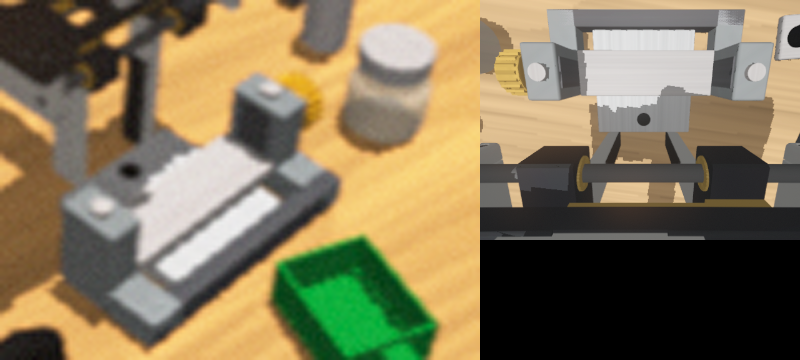

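The TCP stopped at x = 0.5846 while the force rose to 7.5 N. The pictures show the gauge's nose showing behind the platform, flush along the stop bar. Now I'll back off, rise, shut the fingers and go over the platform centre.

```bash
python3 -m handwheel '[{"delta_pos":[0,0,-5],"yaw":0},{"delta_pos":[0,0,-25],"yaw":0},{"delta_pos":[0,-10,-30],"yaw":0},{"delta_pos":[0,-50,-30],"yaw":0},{"delta_pos":[0,-90,-30],"yaw":0},{"delta_pos":[0,-95,-30],"yaw":0},{"delta_pos":[0,-95,-30],"yaw":0}]'; python3 -m handwheel '[{"delta_pos":[0,0,0],"yaw":0},{"delta_pos":[0,0,0],"yaw":0},{"delta_pos":[0,0,25],"yaw":0},{"delta_pos":[0,0,60],"yaw":0},{"delta_pos":[0,0,90],"yaw":0},{"delta_pos":[0,0,97],"yaw":0},{"delta_pos":[0,0,97],"yaw":0},{"delta_pos":[0,0,97],"yaw":0}]' 255; python3 st.py 0 0 .035 -1.571;python3 - <<'E'
from h import *
for n in ("scene","wrist"): snap(n,n+"7")
im=load("scene7")["image"][:,:,::-1]; a=cv2.resize(im[150:270,240:400],(480,360),interpolation=cv2.INTER_CUBIC)
b=cv2.resize(load("wrist7")["image"][:,:,::-1],(320,240))
c=np.zeros((360,800,3),np.uint8);c[:,:480]=a;c[:240,480:]=b
cv2.imwrite("pics/both7.png",c)
E
```

```text
time: 12.45
tool_pos: [0.5595, 0.0624, 0.1037]
ee_rot: [-1.563, -0.001, -1.426]
wrist_force: [-0.3, 0.1, -0.9]
width: 0.0497
time: 13.25
tool_pos: [0.6516, 0.0762, 0.0993]
ee_rot: [-1.574, 0.0, -1.426]
wrist_force: [-0.6, 0.0, -0.1]
width: 0.0004
t 13.25 tcp [0.6516 0.0762 0.0993] psi -1.426 rel -1.569 rig xy [0.0002 0.0007] w 0.0004 F [-0.6  0.  -0.1] q [ 0.03  0.36  1.25 -0.    1.53  1.46]
delta mm [ 0.7 64.3 -0. ] yaw 0.002
```

View pics/both7.png

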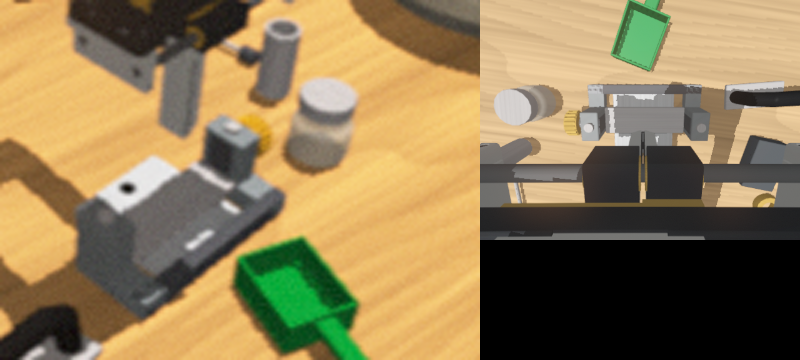

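The fingers are shut and above the platform centre, and the gauge is still home. I'll descend to just above the platform, then press gently.

```bash
python3 -m handwheel '[{"delta_pos":[0,20,0],"yaw":0},{"delta_pos":[0,40,0],"yaw":0},{"delta_pos":[0,55,0],"yaw":0},{"delta_pos":[0,64,0],"yaw":0},{"delta_pos":[0,64,0],"yaw":0},{"delta_pos":[0,64,0],"yaw":0}]'|grep -E "pos|force"; python3 -m handwheel '[{"delta_pos":[0,2,0],"yaw":0},{"delta_pos":[0,4,0],"yaw":0},{"delta_pos":[0,6,0],"yaw":0},{"delta_pos":[0,8,0],"yaw":0},{"delta_pos":[0,9,0],"yaw":0},{"delta_pos":[0,10,0],"yaw":0},{"delta_pos":[0,11,0],"yaw":0},{"delta_pos":[0,11,0],"yaw":0}]'; python3 st.py 0 0 .022 -1.571
```

```text
tool_pos: [0.6532, 0.0763, 0.0371]
wrist_force: [-0.3, 1.4, 0.1]
time: 14.75
tool_pos: [0.653, 0.0763, 0.026]
ee_rot: [-1.571, -0.0, -1.426]
wrist_force: [-2.4, 0.2, 3.4]
width: 0.0003
t 14.75 tcp [0.653  0.0763 0.026 ] psi -1.426 rel -1.569 rig xy [0.0015 0.0006] w 0.0003 F [-2.4  0.2  3.4] q [ 0.03  0.41  1.33 -0.    1.39  1.46]
delta mm [ 0.6  4.  -1.6] yaw 0.002
```

```bash
python3 -m handwheel '[{"delta_pos":[0,1,0],"yaw":0},{"delta_pos":[0,2,0],"yaw":0},{"delta_pos":[0,3,0],"yaw":0},{"delta_pos":[0,3,0],"yaw":0}]'|grep -E "pos|force";  python3 -m handwheel '[{"delta_pos":[0,0.5,0],"yaw":0},{"delta_pos":[0,1,0],"yaw":0},{"delta_pos":[0,1,0],"yaw":0}]'|grep -E "pos|force";  python3 -m handwheel '[{"delta_pos":[0,0.5,0],"yaw":0},{"delta_pos":[0,1,0],"yaw":0},{"delta_pos":[0,1,0],"yaw":0}]'|grep -E "pos|force"; python3 st.py 0 0 .022 -1.571
```

```text
tool_pos: [0.6529, 0.0763, 0.0223]
wrist_force: [-1.1, -0.5, 3.5]
tool_pos: [0.6529, 0.0763, 0.0223]
wrist_force: [-1.9, -0.0, 6.0]
tool_pos: [0.653, 0.0763, 0.0223]
wrist_force: [-4.3, -0.2, 9.4]
t 15.75 tcp [0.653  0.0763 0.0223] psi -1.4259 rel -1.5689 rig xy [0.0016 0.0006] w 0.0009 F [-4.3 -0.2  9.4] q [ 0.03  0.42  1.34 -0.    1.39  1.46]
delta mm [ 0.6  0.3 -1.6] yaw 0.0021
```

The platform stopped at z = 0.0223 (0.022 expected when it rests on the gauge) while the force climbed to 9.4 N. Now I'll rise clear and check.

```bash
python3 -m handwheel '[{"delta_pos":[0,-3,0],"yaw":0},{"delta_pos":[0,-20,0],"yaw":0},{"delta_pos":[0,-60,0],"yaw":0},{"delta_pos":[0,-100,0],"yaw":0},{"delta_pos":[0,-150,0],"yaw":0},{"delta_pos":[0,-170,-40],"yaw":0},{"delta_pos":[0,-170,-80],"yaw":0},{"delta_pos":[0,-170,-125],"yaw":0},{"delta_pos":[0,-170,-170],"yaw":0},{"delta_pos":[0,-170,-220],"yaw":0},{"delta_pos":[0,-170,-250],"yaw":0},{"delta_pos":[0,-170,-250],"yaw":0}]'; python3 -m handwheel '[{"delta_pos":[0,0,0],"yaw":0},{"delta_pos":[0,0,0],"yaw":0}]'|grep force
python3 - <<'E'
from h import *
for n in ("scene","top","wrist"): snap(n,n+"8")
a=cv2.resize(load("scene8")["image"][165:265,240:370,::-1],(400,308),interpolation=cv2.INTER_CUBIC)
b=cv2.resize(load("top8")["image"][120:220,190:320,::-1],(400,308),interpolation=cv2.INTER_CUBIC)
cv2.imwrite("pics/both8.png",np.hstack([a,b]))
# moved bystanders: image difference top0 vs top8
d=cv2.absdiff(load("top0")["image"],load("top8")["image"]).max(2); print([ (n,int(np.percentile(d[y0:y1,x0:x1],90))) for n,x0,y0,x1,y1 in(("jar",168,140,192,166),("sleeve",158,176,176,194),("pickup",160,198,178,266),("scoop",222,72,250,130),("handle",288,118,344,146),("emery",308,156,334,190),("collar",326,196,346,214))])
s=load("wrist8");cv2.imwrite("pics/w8.png",s["image"][:,:,::-1])
E
```

```text
time: 16.95
tool_pos: [0.4032, 0.0401, 0.1903]
ee_rot: [-1.57, -0.0, -1.427]
wrist_force: [-0.4, 0.4, -0.3]
width: 0.0003
wrist_force: [-0.7, -0.6, -0.2]
[('jar', 11), ('sleeve', 10), ('pickup', 11), ('scoop', 10), ('handle', 11), ('emery', 9), ('collar', 11)]
```

View pics/both8.png

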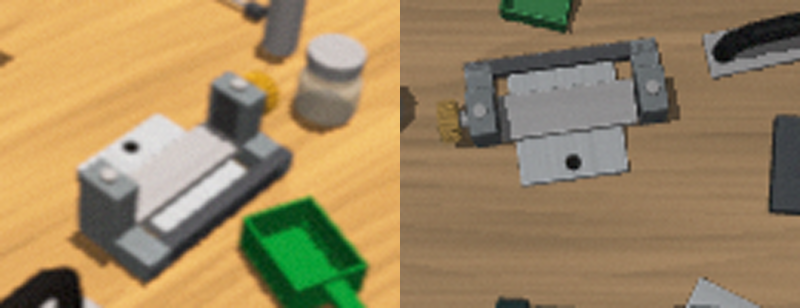

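View pics/w8.png

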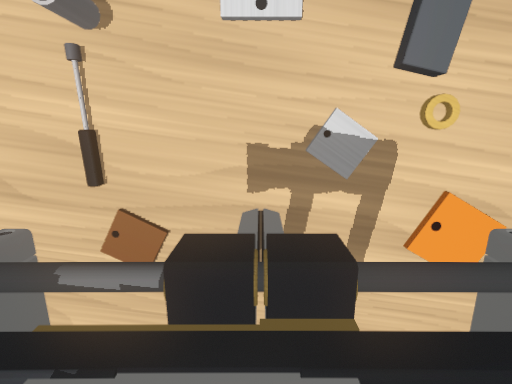

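Both views show the gauge home under the platform, with its tail sticking out square (crop (520,185)–(627,170)). The bystanders are unchanged. One last numeric check of the tail edge before handing in.

Run:
```python
from h import *
O=np.array([.6515,.0755]);A=.143;c,sn=np.cos(A),np.sin(A);M=np.array([[c,sn],[-sn,c]])
s=load("top8");im=s["image"][:,:,::-1].copy();hsv=cv2.cvtColor(im,cv2.COLOR_BGR2HSV)
m=((hsv[...,1]<45)&(hsv[...,2]>125)).astype(np.uint8);k=np.zeros_like(m);k[140:185,222:272]=1;m*=k
ys,xs=np.nonzero(m); pts=[]
for x in range(230,264):
    pts.append([x,ys[xs==x].max()+.5])
P=(onz(s,pts,.012)[:,:2]-O)@M.T
f=np.polyfit(P[:,1],P[:,0],1);print("tail x at y=0",f[1].round(4),"tilt",f[0].round(4),"nose",(f[1]+.1).round(4))
print(robot.close_job())
```

```text
tail x at y=0 -0.0601 tilt -0.0049 nose 0.0399
the job is handed in; nothing more can be done
None
```

The gauge plate is home under the platform, the platform is pressed down onto it, and the job is handed in. It took about 17 s of the 67 s allowed.

**What I did:** I pushed the larger grey-white plate square and onto the rig's centre line with both open fingertips on its side. Then I pushed its tail straight in under the platform until the force rose to 7.5 N at the stop bar. With the fingers shut, I pressed the platform down until it stopped moving, and moved the arm clear.

**Last checks:**
- **Gauge:** the tail edge measured rig x = -0.060, which puts the nose at 0.040 (the stop face). The tilt was about 0.005 rad.
- **Platform:** the fingertip stopped at z = 0.0223 while the force climbed to 9.4 N. The expected height is 0.022, so the joint should be at about 0.0057. I could only infer this from the fingertip, as the joint gives no reading.
- **Bystanders:** the overhead pictures from before and after show no visible movement of any of the seven.
- **Arm:** the wrist force was back near zero when clear.

No check failed or disagreed, except that the first automatic outline of the gauge in the wrist picture came out too long (104–112 mm). It had merged with the platform behind it, so I used the overhead view instead.

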